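# Switch the mandi's water to the shower

## Task

Set the water selector to the shower: with the fingertips, gently push its upright wooden-knobbed lever through the H-shaped gate, along its slot to the cross channel, across to the right-hand lane, then forward (away from the robot) all the way home into the third slot, the far right one marked with three studs, and leave it there. Only push it: do not squeeze or ram the knob, pull it upward or force the lever through the plate. Leave the toiletries around it where they are.

Things in the scene. Friction and masses are not known exactly. Their poses are not given: they have to be found in the camera images.
- selector: Water selector fixed to the table, turned up to 0.45 rad: steel box 130 x 130 mm, 110 mm high, its top a flat metal plate with an H-shaped gate. Origin: centre of its underside, on the table; z up, +x forward (away from the robot), +y left. White pipe stubs at its +x side reach x = 94 mm, under 60 mm high. Beside each slot's end are steel studs: 1 far left, 2 near left, 3 far right, 4 near right.
- gate_mid (a point): Middle of the H gate, on the plate's top (110 mm high). In the selector's axes: two lanes along x, centred 24 mm left and 24 mm right of here, 16 mm wide, x from -34 to +34 mm, joined by one cross channel 20 mm wide along y through this point. The lever's 10 mm stem sticks up through the H from a pivot 80 mm straight below this point.
- knob (a point): Centre of the lever's dark wooden knob: a cylinder 36 mm across, 45 mm tall along the lever, 155 mm from the pivot; 185 mm above the table when upright, about 170 at the slot ends; its underside is about 50 mm above the plate. It travels about 90 mm from lane to lane, 50 mm from cross channel to slot end. 1 to 3 N of push moves it; it stays where left.
- slot3_end (a point): Fixed point of the gate, at the plate's top (110 mm high): where the centre of the lever's stem is when the lever is fully home in the third slot (in the selector's frame x = +29, y = -24 mm).
- across (a joint): Sideways lean of the lever, rad: 0 in the middle, positive to the right (-y of the selector), about -0.30 in the left lane and +0.30 in the right lane (play of about 0.04 either way). The lever begins in the left lane.
- fore (a joint): Forward lean of the lever, rad: 0 upright, that is in the cross channel (free to go across within about +-0.06), positive forward (+x of the selector), about +0.35 fully home at a forward slot end, about -0.35 at a rear one. It begins anywhere along the left lane.
- lift (a joint): How far the knob is pulled up along the stem, m: 0 at rest; a spring (7.5 N to start, then 1.5 N per mm) holds it down; it must not be pulled up. Plain sideways pushing does not lift it. More than 35 N from the fingers on the knob counts as squeezing or ramming.
- jar_mid (a point): Bystander: white ceramic jar with lid, 84 mm in diameter, 100 mm tall, standing on the table to the left of the selector; the point is half-way up its axis.
- bowl_mid (a point): Bystander: coconut-wood bowl, 120 mm in diameter, 55 mm high, on the table to the right of the selector; the point is half-way up its axis.
- brush_mid (a point): Bystander: brown hairbrush, about 205 mm long, 62 mm wide, 37 mm high, lying crosswise on the table between the robot and the selector; the point is near its middle, 28 mm up.
- dipper_mid (a point): Bystander: blue plastic water dipper, cup 130 mm in diameter and 90 mm high with a flat handle reaching 190 mm from the cup's axis, on the left of the table; the point is half-way up the cup's axis.
- mug_mid (a point): Bystander: white plastic mug, 72 mm in diameter, 85 mm high, on the table near the right front corner of the selector; the point is half-way up.
- pumice_mid (a point): Bystander: round grey pumice stone, 68 mm across, 32 mm high, on the table just beyond the selector; the point is its centre.

How it is judged:
On the way, in this order (a step that is already met when the one before it is completed fails the run):
1. the lever has been pushed across the cross channel into the right-hand lane (value of joint across above 0.22 rad and value of joint fore between -0.15 and 0.15 rad), for 0.05 s.
2. the lever has been pushed forward home into the third slot (value of joint across above 0.22 rad and value of joint fore above 0.29 rad), for 0.2 s.
At the end, for the whole second after the job is handed in: The lever stands in the right-hand lane leaning forward, home in the third slot (forward lean over 0.29 rad, at most about 9 mm at the knob short of the slot's end; sideways lean over 0.22 rad), at rest, knob not pulled up, and no bystander more than 30 mm from where it stood (all of step 2 and value of joint lift below 0.003 m and velocity of joint fore between -0.05 and 0.05 rad/s and not (distance of any of jar_mid, bowl_mid, brush_mid, dipper_mid, mug_mid, pumice_mid from where it was at the start of the episode above 0.03 m)); the robot touches nothing.
It fails at once if the lever was forced through the plate instead of through the gate's openings (value of joint across between -0.13 and 0.13 rad and (value of joint fore above 0.14 rad or value of joint fore below -0.14 rad)).
It fails at once if the knob was squeezed or rammed (fingers on it with over 35 N) (contact force between the fingers and lift above 35 N).
It fails at once if the knob was pulled upward (more than 5 mm) (value of joint lift above 0.005 m).
It fails at once if a bystander was moved, lifted or knocked over (more than 30 mm) (distance of any of jar_mid, bowl_mid, brush_mid, dipper_mid, mug_mid, pumice_mid from where it was at the start of the episode above 0.03 m).
It also fails if it takes over 61 s, if anything falls off the work surface, if the arm or the gripper's body presses on something with over 40 N, if the wrist force passes 120 N, or if a joint passes its speed limit or range.

## Robot

A 7-joint arm with a two-finger parallel gripper is mounted at the origin on the work surface. World frame = base frame: x ahead of the robot, y to its left, z up, the work surface at z = 0. Lengths are in m, angles in rad, forces in N, time in s.
With the tool pointing down it reaches from about 0.4 to 0.875 m from the base axis. Payload 6.5 kg.
Tool frame: the origin (TCP) lies at the very end of the fingers, on their centre line; the grasp point (between the pads) lies 19 mm behind it (hold_point_z is the distance from the TCP to the grasp point, in m); x points along the fingers, y is the direction in which the jaws open and shut, and the axes are right-handed (so a half turn about x gives the same grasp; the last joint's range is limited). The gripper opens to 88 mm and grips with 3 to 60 N. Pads are 18 mm wide; open, the fingers measure 123 mm over their backs; the gripper's body (75 mm by 187 mm) begins 45 mm behind the grasp point.
Start: joints at [-1.41, 0.536, -0.004, 1.538, 0.003, 1.067, -0.071], TCP at [0.146, 0.633, 0.239] pointing down, gripper open.
Joint ranges: [-2.7, 2.7], [-0.37, 2.16], [-1.27, 1.26], [0.24, 2.4], [-1.31, 4.45], [0.19, 1.91], [-2.76, 2.76]. Speed limits (rad/s): [2.39, 2.39, 3.14, 3.14, 3.14, 3.14, 3.14].

## Interface

Orientations are given as [roll, pitch, yaw] about the fixed x, y, z axes, in that order (R = Rz(yaw) Ry(pitch) Rx(roll)).
In Python, from cell import get_obs, capture, calibration, close_job, hold_point_z gives the robot as it stands.
- The arm moves only by the tool carry_out, never from a script. Its argument "commands" is a list of rows, each a list of 7 numbers: the shift along the world's x, y, z in m, then the turn, a rotation vector about the world's x, y, z in degrees, then the finger opening in m, from 0 to 0.0881. In form: [[x, y, z, ax, ay, az, gripper], ...]. A call has 1 to 10 rows; each row is the pose to reach, as a shift and turn from the pose measured when the call began; what a row does not reach only later rows make up. A row lasts 1/12 s, in which the tool goes at most 41.7 mm and 7.16 degrees, less where a joint would pass 70% of its speed; a pose out of reach is approached as far as the arm can. A call with a gripper value outside its range is refused whole. The fingers move at their own pace and stop on an object; "newtons" is the grip in N (left out, the last holds). Time passes only in rows, so rows that repeat a pose let the fingers close. It gives the time, the measured TCP pose, the force and the opening at its end, in the units of the state.
- get_obs(): the state, without advancing time (a new reading comes with each control period).
- capture(name): name is "scene" or "top" or "wrist"; returns the picture (480x640x3 uint8, red, green, blue); there is no depth.
- calibration(name): a dict with "vertical_fov" (degrees; the focal length in pixels is half the picture's height over the tangent of half this angle, whatever the lens; pixels are square), "cx", "cy" (the principal point, pixels), "dist" ([k1, k2, p1, p2, k3] as OpenCV has them; the pictures are not rectified), "camera_from_world" (4x4, takes a point from world to camera coordinates). Camera axes: x right, y up, looking along -z (the intrinsics and any distortion apply to the point x, -y, -z); pixel columns grow to the right and rows downward; lengths in m; the calibration is good to about 2 mm. A picture is of the moment at which its call begins: read the wrist's pose just before it. calibration takes no time and is no camera call; for the wrist camera it gives the pose at the moment of the call.
- close_job(): hands the job in, once; it reports no verdict.
The state is a dict: "clock": time; "qpos": joint angles; "joint_velocities": joint speeds; "joint_efforts": joint torques, N m; "tcp_pos": TCP position; "tool_rot": TCP orientation; "wrist_force": force on the tool from outside, world axes, zero at the start; "wrist_torque": the same for the moment, N m; "grip_width": finger opening in m.
Only numpy, scipy, OpenCV 4.12 (cv2) and the standard library are available. Lean on these libraries where they do the work, as an engineer would, in place of code of your own. Each camera call takes 0.05 s, during which the arm holds its last target.

## Working session

There is one attempt and no reset: what is moved stays moved. The work goes in short steps, Python scripts to look and compute and a tool call to move; the robot and the scene stay as the last step left them, time stands still between calls to the robot, and variables do not carry over. Pictures are saved under pics/ and viewed, and the job is handed in when it is done.

Besides the shell and the picture viewer there is one more tool, called after "Request:" by a JSON object that holds its "method" and its "body", one argument or row to a line. carry_out: Moves the arm, as the interface text tells. Its arguments: {"type":"object","properties":{"commands":{"type":"array","items":{"type":"array","items":{"type":"number"}}},"newtons":{"type":"number"}},"required":["commands"]}

```bash
mkdir -p pics; ls
python3 - <<'E'
from cell import *
import cv2,numpy as np
o=get_obs();print({k:np.round(v,3) for k,v in o.items()}, hold_point_z)
for n in ["scene","top"]:
    c=calibration(n);print(n,c)
    cv2.imwrite(f"pics/{n}0.png",capture(n)[:,:,::-1])
E
```

```text
pics
{'clock': np.float64(0.0), 'qpos': array([-1.41 ,  0.537, -0.004,  1.539,  0.003,  1.067, -0.071]), 'joint_velocities': array([-0.001, -0.001, -0.001, -0.   , -0.   , -0.001, -0.001]), 'joint_efforts': array([-1.0000e-03, -5.7095e+01,  9.9000e-01, -2.5160e+01, -5.6000e-02,
        1.8000e-02,  0.0000e+00]), 'tcp_pos': array([0.146, 0.633, 0.238]), 'tool_rot': array([-1.506,  1.569, -1.733]), 'wrist_force': array([ 0.321, -0.746,  0.057]), 'wrist_torque': array([0.063, 0.083, 0.053]), 'grip_width': np.float64(0.088)} 0.0187
scene {'vertical_fov': 50.96332040468299, 'cx': 326.4658651592473, 'cy': 240.21962365658032, 'dist': array([-0.13453781,  0.        ,  0.        ,  0.        ,  0.        ]), 'camera_from_world': array([[ 0.83364926,  0.55227717,  0.00434069, -0.47627894],
       [-0.48063425,  0.72158955,  0.49829634,  0.09109343],
       [ 0.2720655 , -0.41749066,  0.86699592, -1.19673245],
       [ 0.        ,  0.        ,  0.        ,  1.        ]])}
top {'vertical_fov': 54.52766688971603, 'cx': 318.7707157682913, 'cy': 239.02397767645218, 'dist': array([-0.04596854,  0.        ,  0.        ,  0.        ,  0.        ]), 'camera_from_world': array([[ 0.02254402, -0.999594  ,  0.01742447,  0.08853595],
       [ 0.98885353,  0.02486076,  0.14680137, -0.51500385],
       [-0.14717496,  0.01392075,  0.98901251, -1.0302479 ],
       [ 0.        ,  0.        ,  0.        ,  1.        ]])}
```

View pics/scene0.png

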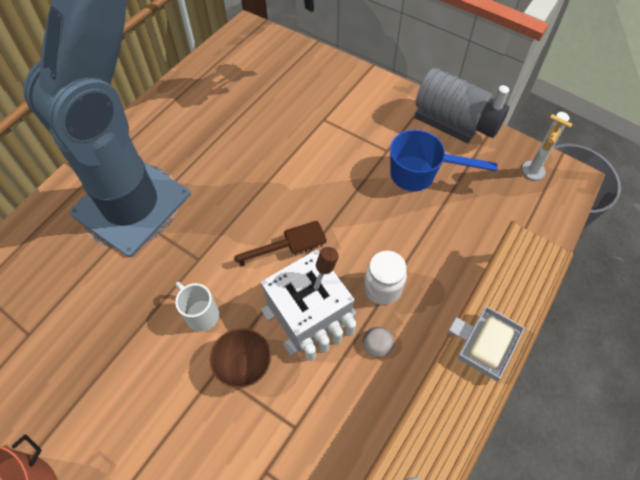

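View pics/top0.png

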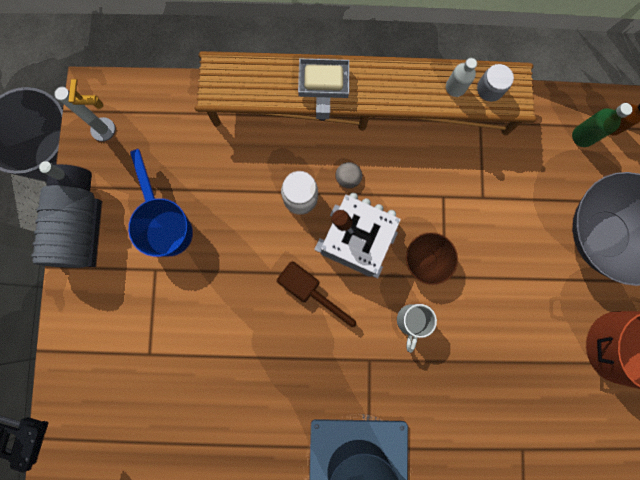

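The top view shows the selector at about (360,233), with the knob at (342,220) near the left lane. The mug is at (417,321), the bowl at (432,258) and the jar at (300,190). I'll zoom in to get exact corners.

Run:
```python
import cv2
a=cv2.imread("pics/top0.png")[170:300,290:450];cv2.imwrite("pics/topz.png",cv2.resize(a,None,fx=5,fy=4.6 and 5,interpolation=cv2.INTER_CUBIC)[:600])
a=cv2.imread("pics/scene0.png")[235:365,250:410];cv2.imwrite("pics/scz.png",cv2.resize(a,None,fx=5,fy=5,interpolation=cv2.INTER_CUBIC)[:600])
```

```text
(no output)
```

View pics/topz.png

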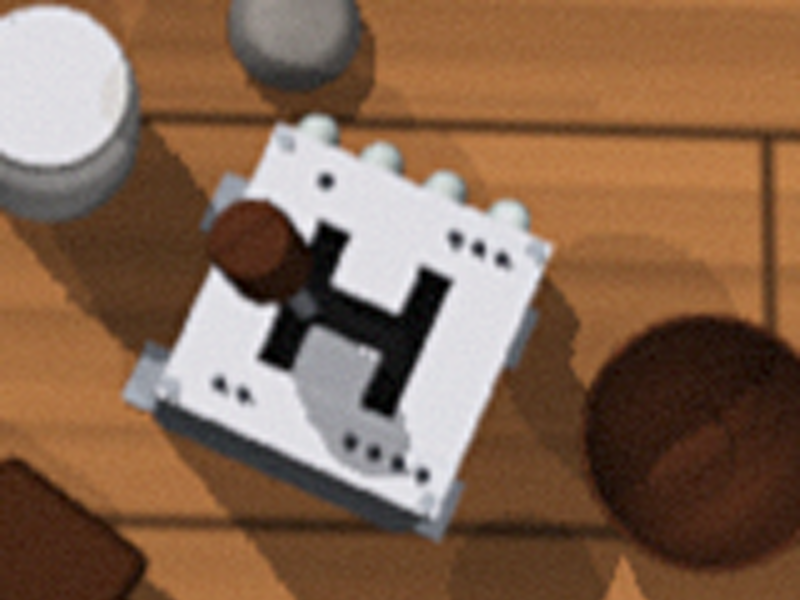

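View pics/scz.png

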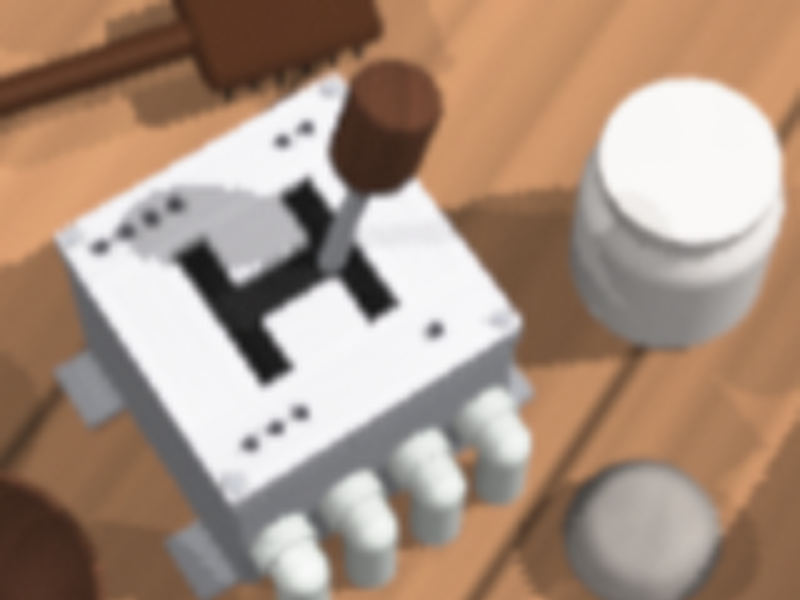

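```bash
cat > h.py <<'E'
import cv2,numpy as np
from cell import calibration
def ray(n,px):
    c=calibration(n);f=240/np.tan(np.radians(c["vertical_fov"]/2))
    K=np.array([[f,0,c["cx"]],[0,f,c["cy"]],[0,0,1]])
    u=cv2.undistortPoints(np.array(px,float).reshape(-1,1,2),K,np.array(c["dist"])).reshape(-1,2)
    T=c["camera_from_world"];R=T[:3,:3];o=-R.T@T[:3,3]
    d=np.c_[u[:,0],-u[:,1],-np.ones(len(u))]@R
    return o,d
def plane(n,px,z):
    o,d=ray(n,px);return o+d*((z-o[2])/d[:,2])[:,None]
def proj(n,P):
    c=calibration(n);f=240/np.tan(np.radians(c["vertical_fov"]/2))
    K=np.array([[f,0,c["cx"]],[0,f,c["cy"]],[0,0,1]])
    T=c["camera_from_world"];p=np.atleast_2d(P)@T[:3,:3].T+T[:3,3]
    return cv2.projectPoints(p*[1,-1,-1],np.zeros(3),np.zeros(3),K,np.array(c["dist"]))[0].reshape(-1,2)
def tri(a,b):
    A=[];B=[]
    for n,p in (("top",a),("scene",b)):
        o,d=ray(n,[p]);d=d[0]/np.linalg.norm(d[0]);M=np.eye(3)-np.outer(d,d);A.append(M);B.append(M@o)
    return np.linalg.solve(sum(A),sum(B))
E
python3 - <<'E'
from h import *
t=np.array([(280,125),(552,245),(430,517),(160,400)])/5+[290,170]-.4
s=np.array([(520,322),(235,497),(58,238),(338,75)])/5+[250,235]-.4
for n,p in(("top",t),("scene",s)):
    P=plane(n,p,.11);m=P.mean(0)
    fx=(P[0]+P[1]-P[2]-P[3])[:2];ly=(P[0]+P[3]-P[1]-P[2])[:2]
    print(n,P.round(4).tolist(),m.round(4),np.arctan2(fx[1],fx[0]),np.arctan2(-ly[0],ly[1]),np.linalg.norm(fx)/2,np.linalg.norm(ly)/2)
    # knob top centre
kt=np.array([250,245])/5+[290,170]-.4
ks=np.array([398,97])/5+[250,235]-.4
print("knob top",tri(kt,ks), plane("top",[kt],.2),plane("scene",[ks],.2))
for nm,p,z in (("mug",(417,319),.085),("bowl",(432,257),.055),("jar",(299,187),.1),("pum",(348,174),.03),("brush1",(283,285),.03),("brush2",(302,264),.03),("brushh",(355,323),.03),("brush3",(320,285),.03)): print(nm,plane("top",[p],z).round(3))
E
```

```text
top [[0.6007, 0.0458, 0.11], [0.5509, -0.0725, 0.11], [0.4322, -0.0202, 0.11], [0.4793, 0.0953, 0.11]] [0.5158 0.0121 0.11  ] -0.40083986587147713 -0.39327020660549455 0.13036203631977544 0.12652762983035779
scene [[0.6031, 0.0446, 0.11], [0.553, -0.0726, 0.11], [0.4355, -0.0248, 0.11], [0.4855, 0.0951, 0.11]] [0.5193 0.0106 0.11  ] -0.39609912650779694 -0.3992160432898434 0.12747001318845247 0.12869687083056786
knob top [0.53292827 0.06341909 0.1887103 ] [[0.52987171 0.06330454 0.2       ]] [[0.53698713 0.05911745 0.2       ]]
mug [[ 0.337 -0.114  0.085]]
bowl [[ 0.476 -0.155  0.055]]
jar [[0.618 0.148 0.1  ]]
pum [[0.671 0.035 0.03 ]]
brush1 [[0.406 0.18  0.03 ]]
brush2 [[0.455 0.138 0.03 ]]
brushh [[0.325 0.015 0.03 ]]
brush3 [[0.408 0.096 0.03 ]]
```

```bash
cat >> h.py <<'E'
from scipy.spatial.transform import Rotation as Ro
from cell import get_obs
C=np.array([.5175,.0115,0]);th=-.398
ex=np.array([np.cos(th),np.sin(th),0]);ey=np.array([-np.sin(th),np.cos(th),0]);ez=np.array([0,0,1.])
def W(x,y,z): return C+x*ex+y*ey+z*ez
def plan(pos,xt,yt):
    o=get_obs();R0=Ro.from_euler("xyz",o["tool_rot"])
    yt=yt-xt*(yt@xt);yt/=np.linalg.norm(yt)
    best=min(((Ro.from_matrix(np.c_[xt,s*yt,np.cross(xt,s*yt)])*R0.inv()).as_rotvec(degrees=True) for s in(1,-1)),key=np.linalg.norm)
    print("shift",(pos-o["tcp_pos"]).round(4),"rot",best.round(2),"q",o["qpos"].round(2),"tcp",o["tcp_pos"].round(4))
t=np.radians(20)
XL=-np.cos(t)*ez-np.sin(t)*ey   # body leans left
XB=-np.cos(t)*ez+np.sin(t)*ex   # body leans back
E
python3 - <<'E'
from h import *
st=plane("top",[np.array([305,302])/5+[290,170]-.4],.11)[0]-C
st2=plane("scene",[np.array([330,265])/5+[250,235]-.4],.11)[0]-C
print(st@ex,st@ey,st2@ex,st2@ey)
R0=Ro.from_euler("xyz",get_obs()["tool_rot"]).as_matrix();print(R0.round(2))
plan(W(-.003,.105,.26),XL,ex)
print(plane("top",[(160,230)],.09), [W(-.003,y,.18).round(3) for y in(.105,-.02)])
E
```

```text
-0.0034960807753213192 0.022978925310527826 0.006211891786761909 0.016453377255131026
[[-0.    0.22  0.97]
 [-0.    0.97 -0.22]
 [-1.   -0.    0.  ]]
shift [ 0.4094 -0.5234  0.0221] rot [-9.81 19.38 79.3 ] q [-1.41  0.54 -0.    1.54  0.    1.07 -0.07] tcp [0.146  0.6328 0.2379]
[[0.51609108 0.44845166 0.09      ]] [array([0.555, 0.109, 0.18 ]), array([ 0.507, -0.006,  0.18 ])]
```

Run:
```python
from h import *
o=get_obs();R0=Ro.from_euler("xyz",o["tool_rot"])
yt=-ex
for s in (1,-1):
  R=Ro.from_matrix(np.c_[XL,s*yt,np.cross(XL,s*yt)]);print(s,(R*R0.inv()).as_rotvec(degrees=True).round(2))
  # pure yaw first, then tilt
  D=np.c_[-ez,s*yt,np.cross(-ez,s*yt)];print((Ro.from_matrix(D)*R0.inv()).as_rotvec(degrees=True).round(2))
```

```text
1 [-9.81 19.38 79.3 ]
[8.000e-02 5.000e-02 8.018e+01]
-1 [-20.2  -10.45 -98.67]
[ 5.000e-02 -9.000e-02 -9.982e+01]
```

Request:
{"method": "carry_out", "body": {
  "commands": [
    [0.025,-0.025,0.01,0,0,-7,0],
    [0.055,-0.05,0.02,0,0,-14,0],
    [0.085,-0.075,0.03,0,0,-21,0],
    [0.115,-0.1,0.04,0,0,-28,0],
    [0.145,-0.13,0.05,0,0,-35,0],
    [0.175,-0.16,0.06,0,0,-42,0],
    [0.205,-0.19,0.06,0,0,-49,0],
    [0.235,-0.22,0.06,0,0,-56,0],
    [0.265,-0.25,0.06,0,0,-63,0],
    [0.29,-0.28,0.06,0,0,-70,0]
  ],
  "newtons": 10
}}

```text
clock: 0.93
tcp_pos: [0.435, 0.3539, 0.2979]
tool_rot: [-1.62, 1.569, -3.075]
wrist_force: [0.7, 0.7, -0.1]
grip_width: 0.0238
```

Run:
```python
from h import *
plan(W(-.003,.13,.28),XL,ex)
```

```text
shift [ 0.1301 -0.2214 -0.0179] rot [-20.04   2.75 -29.16] q [-1.05  0.33  0.37  1.73 -0.13  1.1  -0.52] tcp [0.435  0.3539 0.2979]
```

Request:
{"method": "carry_out", "body": {
  "commands": [
    [0.02,-0.03,0,-3,0.4,-4,0],
    [0.04,-0.06,0,-6,0.8,-8,0],
    [0.055,-0.09,0,-9,1.2,-12,0],
    [0.07,-0.12,0,-12,1.6,-16,0],
    [0.085,-0.145,0,-14,2,-20,0],
    [0.1,-0.17,0,-16,2.4,-24,0],
    [0.115,-0.195,0,-18,2.6,-27,0],
    [0.13,-0.221,-0.01,-20,2.75,-29.2,0],
    [0.13,-0.221,-0.018,-20,2.75,-29.2,0],
    [0.13,-0.221,-0.018,-20,2.75,-29.2,0]
  ]
}}

```text
clock: 1.77
tcp_pos: [0.5643, 0.1315, 0.2778]
tool_rot: [-0.006, 1.219, -1.977]
wrist_force: [-0.3, 0.4, -0.5]
grip_width: 0.0004
```

Run:
```python
from h import *
from cell import capture
print(get_obs()["wrist_force"])
plan(W(-.003,.1,.18),XL,ex)
for n in("top","scene"):
    a=capture(n)[:,:,::-1]; x,y=(290,150) if n=="top" else (250,215)
    cv2.imwrite(f"pics/{n}1.png",cv2.resize(a[y:y+150,x:x+200],None,fx=4,fy=4,interpolation=cv2.INTER_CUBIC))
```

```text
[-0.31779161  0.44231274 -0.52030071]
shift [-0.0108 -0.0266 -0.0978] rot [ 0.08 -0.16  0.17] q [-0.83  0.58  0.59  1.54 -0.04  1.34 -0.67] tcp [0.5643 0.1315 0.2778]
```

View pics/top1.png

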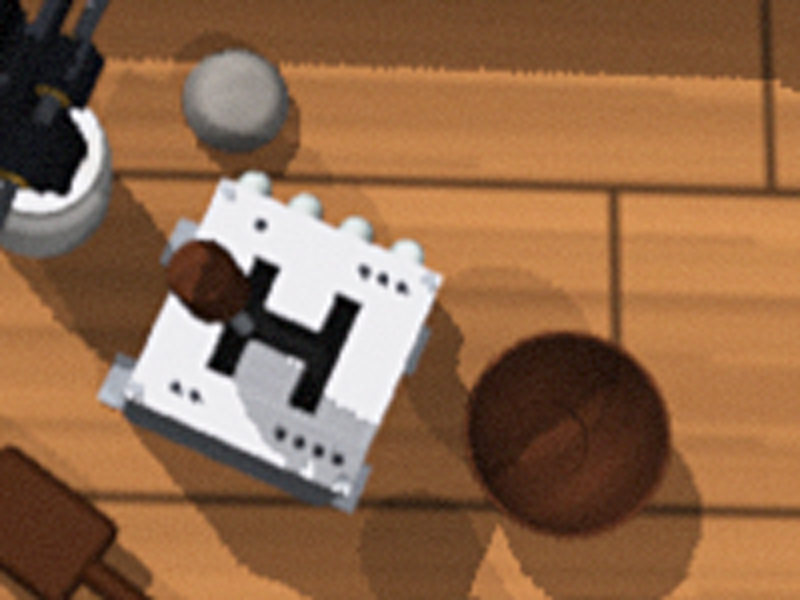

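View pics/scene1.png

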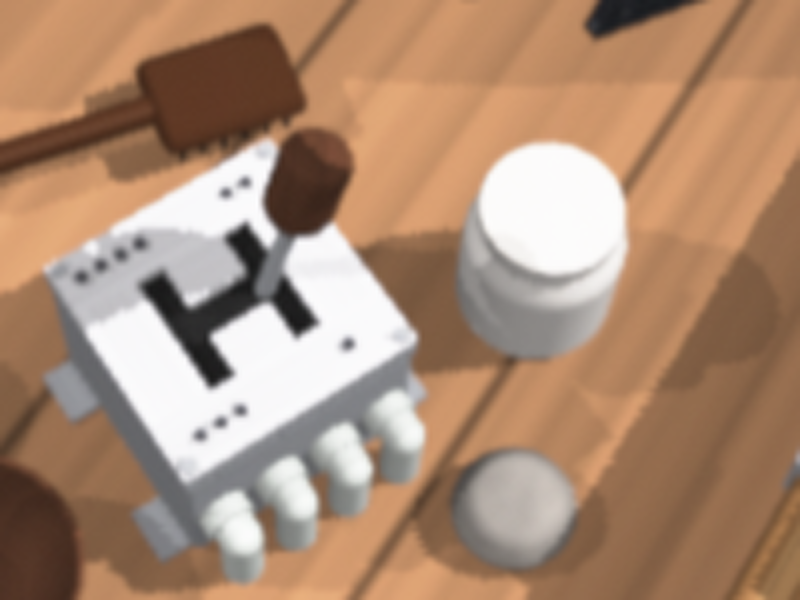

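The stem is in line with the cross channel, and the tool is clear above the jar. Next I descend to knob height on its left side.

Request:
{"method": "carry_out", "body": {
  "commands": [
    [-0.003,-0.008,-0.025,0,0,0,0],
    [-0.007,-0.017,-0.05,0,0,0,0],
    [-0.011,-0.026,-0.075,0,0,0,0],
    [-0.011,-0.026,-0.097,0,0,0,0],
    [-0.011,-0.026,-0.097,0,0,0,0]
  ]
}}

```text
clock: 2.28
tcp_pos: [0.5503, 0.1089, 0.1794]
tool_rot: [-0.02, 1.22, -1.985]
wrist_force: [-1.6, 0.5, -0.0]
grip_width: 0.0009
```

Run:
```python
from h import *
from cell import capture
print(get_obs()["wrist_force"])
plan(W(-.003,.075,.18),XL,ex)
for n in("top","scene"):
    a=capture(n)[:,:,::-1]; x,y=(270,150) if n=="top" else (250,215)
    cv2.imwrite(f"pics/{n}2.png",cv2.resize(a[y:y+150,x:x+200],None,fx=4,fy=4,interpolation=cv2.INTER_CUBIC))
```

```text
[-1.58811758  0.49411261 -0.02473745]
shift [-0.0065 -0.0271  0.0006] rot [-0.04 -0.4  -0.15] q [-0.79  0.66  0.56  1.68 -0.07  1.12 -0.65] tcp [0.5503 0.1089 0.1794]
```

View pics/top2.png

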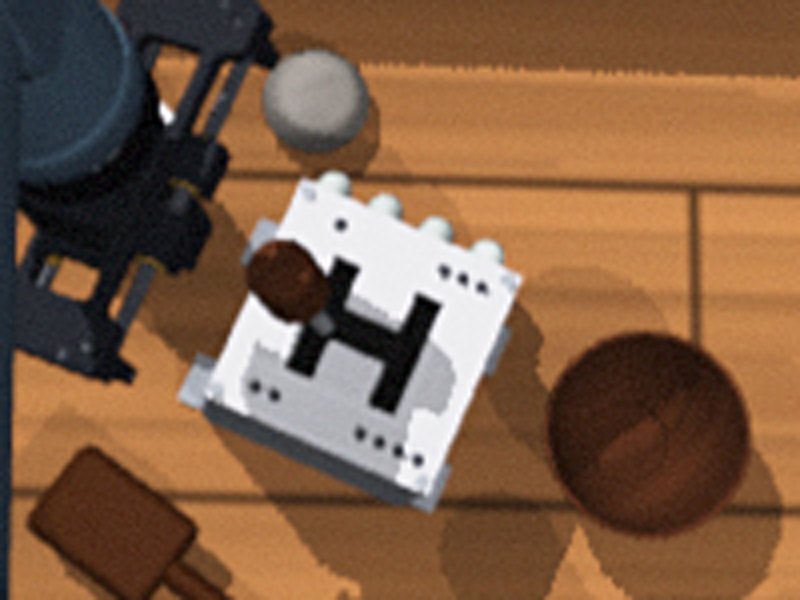

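View pics/scene2.png

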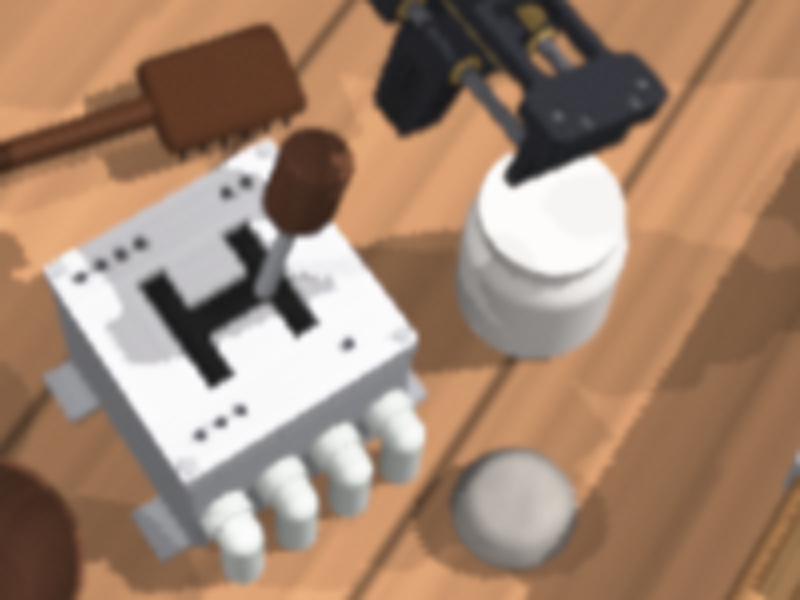

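Run:
```python
from h import *
p=get_obs()["tcp_pos"]
print((proj("scene",p)-[250,215])*4,(proj("top",p)-[270,150])*4)
for q in (W(-.003,.046,.177),):print((proj("scene",q)-[250,215])*4,(proj("top",q)-[270,150])*4)
d=p-C;print(d@ex,d@ey)
```

```text
[[405.08741229 110.83137933]] [[184.74128159 232.88278424]]
[[303.3989508  181.62102748]] [[292.08167885 278.27574476]]
-0.005163408512881772 0.10402557305600034
```

Request:
{"method": "carry_out", "body": {
  "commands": [
    [-0.001,-0.006,0,0,0,0,0],
    [-0.003,-0.012,0,0,0,0,0],
    [-0.005,-0.018,0,0,0,0,0],
    [-0.0075,-0.024,0,0,0,0,0],
    [-0.0095,-0.0285,0,0,0,0,0],
    [-0.0115,-0.033,0,0,0,0,0]
  ]
}}

```text
clock: 2.88
tcp_pos: [0.5417, 0.0763, 0.1834]
tool_rot: [-0.005, 1.224, -1.97]
wrist_force: [0.5, 2.0, 1.9]
grip_width: 0.0006
```

Request:
{"method": "carry_out", "body": {
  "commands": [
    [-0.002,-0.0046,-0.001,0,0,0,0],
    [-0.004,-0.0092,-0.002,0,0,0,0],
    [-0.006,-0.0138,-0.003,0,0,0,0],
    [-0.008,-0.0184,-0.004,0,0,0,0],
    [-0.0097,-0.023,-0.004,0,0,0,0]
  ]
}}

```text
clock: 3.3
tcp_pos: [0.5317, 0.0529, 0.1792]
tool_rot: [-0.006, 1.224, -1.971]
wrist_force: [0.4, 2.4, 2.4]
grip_width: 0.0004
```

```bash
cat > look.py <<'E'
import sys
from h import *
from cell import capture
o=get_obs();d=o["tcp_pos"]-C;print("rel",d@ex,d@ey,d[2],o["wrist_force"],o["clock"])
for n in("top","scene"):
    a=capture(n)[:,:,::-1]; x,y=(290,180) if n=="top" else (250,225)
    cv2.imwrite(f"pics/{n}{sys.argv[1]}.png",cv2.resize(a[y:y+120,x:x+160],None,fx=4,fy=4,interpolation=cv2.INTER_CUBIC))
E
python3 look.py 3
```

```text
rel -0.002951190621933115 0.043635022755349015 0.17915665080953252 [0.3710512  2.41326186 2.44117898] 3.3
```

View pics/scene3.png

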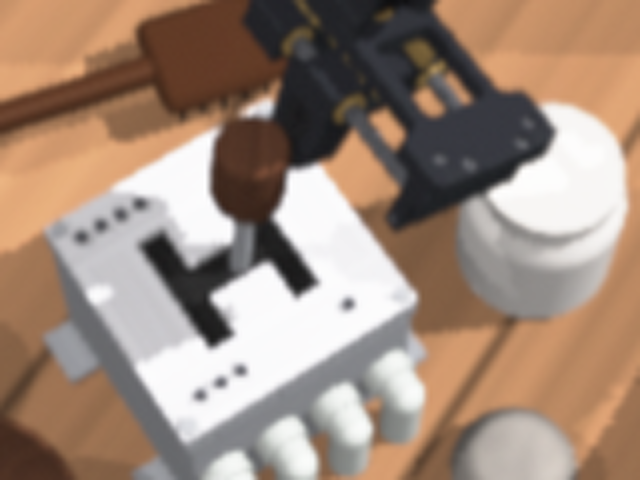

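View pics/top3.png

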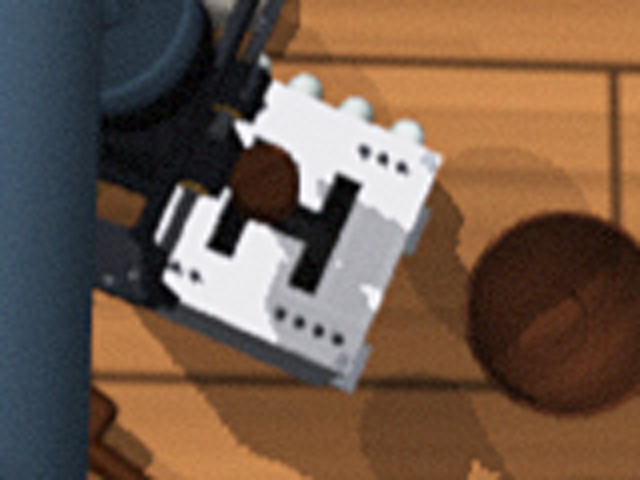

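The lever has entered the cross channel with about 3 N of push. I'll keep going right.

Request:
{"method": "carry_out", "body": {
  "commands": [
    [-0.002,-0.0046,0,0,0,0,0],
    [-0.004,-0.0092,0,0,0,0,0],
    [-0.006,-0.0138,0,0,0,0,0],
    [-0.008,-0.0184,0,0,0,0,0],
    [-0.0097,-0.023,0,0,0,0,0],
    [-0.0116,-0.0277,0,0,0,0,0],
    [-0.0136,-0.0323,-0.001,0,0,0,0]
  ]
}}

```text
clock: 3.98
tcp_pos: [0.5177, 0.0192, 0.1785]
tool_rot: [-0.005, 1.224, -1.972]
wrist_force: [0.6, 1.7, 1.5]
grip_width: 0.0006
```

```bash
python3 look.py 4
```

```text
rel -0.002792747602631579 0.007226701852000803 0.17849669869078377 [0.57034777 1.67816769 1.51502839] 3.9833
```

View pics/scene4.png

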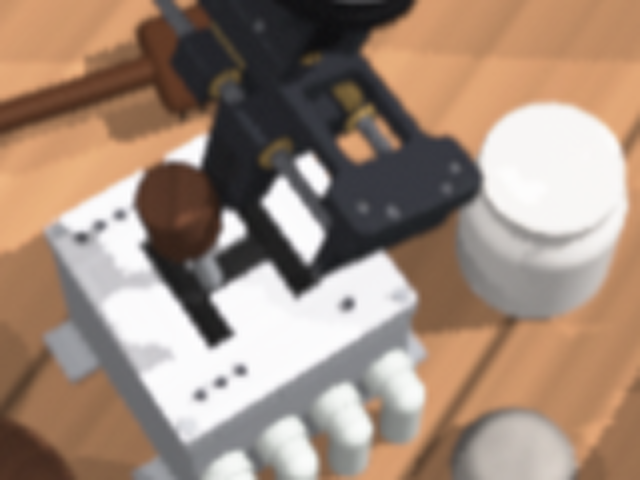

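Request:
{"method": "carry_out", "body": {
  "commands": [
    [-0.002,-0.0046,-0.001,0,0,0,0],
    [-0.004,-0.0092,-0.002,0,0,0,0],
    [-0.006,-0.0138,-0.003,0,0,0,0],
    [-0.008,-0.0184,-0.004,0,0,0,0],
    [-0.009,-0.021,-0.004,0,0,0,0]
  ]
}}

```text
clock: 4.5
tcp_pos: [0.5077, -0.0034, 0.1741]
tool_rot: [-0.007, 1.222, -1.976]
wrist_force: [1.0, 0.8, 0.1]
grip_width: 0.0002
```

```bash
python3 look.py 5
```

```text
rel -0.0032426324985333076 -0.017497901131575944 0.17413864811794105 [0.98200314 0.75395377 0.11153212] 4.5
```

View pics/scene5.png

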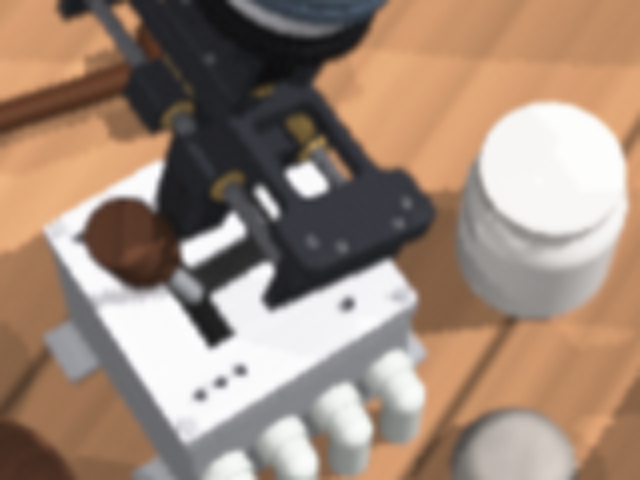

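View pics/top5.png

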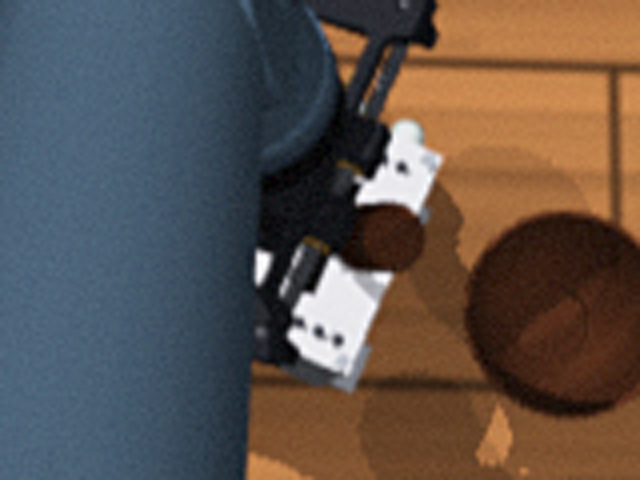

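Request:
{"method": "carry_out", "body": {
  "commands": [
    [-0.001,-0.0023,0,0,0,0,0],
    [-0.0018,-0.0042,0,0,0,0,0],
    [-0.0018,-0.0042,0,0,0,0,0]
  ]
}}

```text
clock: 4.85
tcp_pos: [0.5058, -0.0075, 0.1741]
tool_rot: [-0.008, 1.222, -1.977]
wrist_force: [0.3, 1.5, -0.3]
grip_width: 0.0007
```

```bash
python3 look.py 6
python3 - <<'E'
from h import *
d=plane("top",[np.array([390,237])/4+[290,180]-.4],.195)[0]-C;print(d@ex,d@ey)
E
```

```text
rel -0.0033941438870953525 -0.02204479492606763 0.17414704688342825 [ 0.304381    1.48189125 -0.27367671] 4.85
-0.006264783523051252 -0.048376450685101255
```

View pics/top6.png

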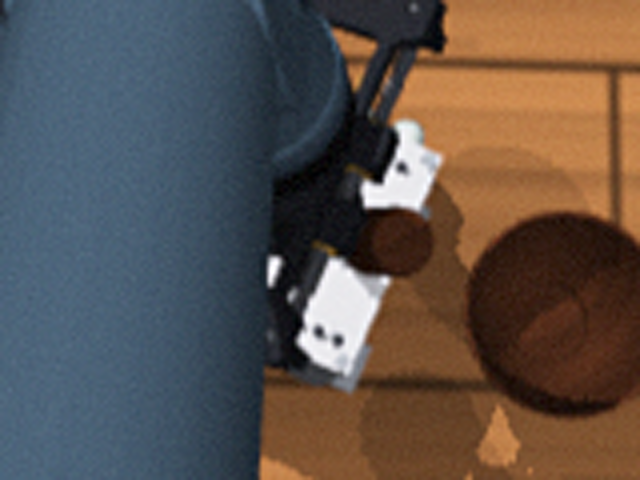

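Sideways lean is about 0.30 rad, so the lever is in the right lane. I'll back off, rise, and move round behind the knob.

Request:
{"method": "carry_out", "body": {
  "commands": [
    [0.008,0.018,0,0,0,0,0],
    [0.01,0.023,0.03,0,0,0,0],
    [0.01,0.023,0.06,0,0,0,0],
    [0.01,0.023,0.09,0,0,0,0],
    [0.01,0.023,0.09,0,0,0,0]
  ]
}}

```text
clock: 5.37
tcp_pos: [0.5186, 0.0153, 0.269]
tool_rot: [0.01, 1.226, -1.961]
wrist_force: [0.4, -0.6, -0.1]
grip_width: 0.001
```

```bash
python3 - <<'E'
from h import *
plan(W(-.075,-.047,.265),XB,ex)
print(W(-.075,-.047,.17))
E
python3 look.py 7
```

```text
shift [-0.0885 -0.0181 -0.004 ] rot [ 10.38 -25.65   3.55] q [-0.76  0.45  0.64  1.77  0.03  1.19 -0.56] tcp [0.5186 0.0153 0.269 ]
[ 0.43014611 -0.00275823  0.17      ]
rel -0.0004417149095494456 0.003931419830695778 0.2689779488303975 [ 0.40969838 -0.58322373 -0.10979307] 5.3667
```

View pics/scene7.png

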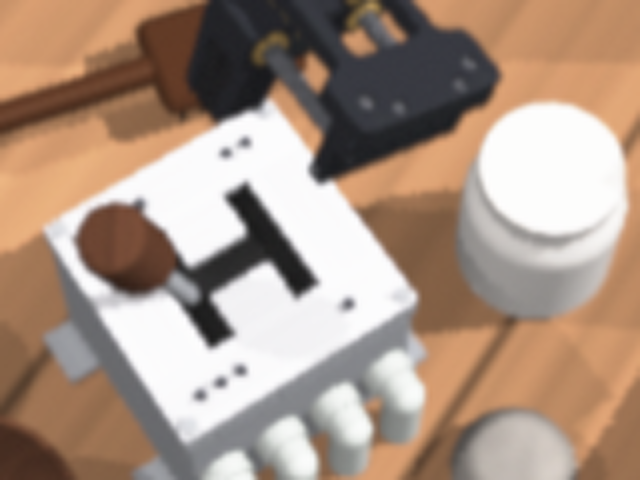

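Request:
{"method": "carry_out", "body": {
  "commands": [
    [-0.012,0,0.01,1.5,-3.7,0.5,0],
    [-0.024,0,0.01,3,-7.3,1,0],
    [-0.036,-0.003,0.01,4.5,-11,1.5,0],
    [-0.048,-0.006,0.01,6,-14.6,2,0],
    [-0.06,-0.009,0.01,7.4,-18.3,2.5,0],
    [-0.072,-0.012,0.01,8.9,-22,3,0],
    [-0.084,-0.015,0.01,10.4,-25.6,3.5,0],
    [-0.0885,-0.018,0,10.4,-25.6,3.5,0],
    [-0.0885,-0.018,0,10.4,-25.6,3.5,0]
  ]
}}

```text
clock: 6.22
tcp_pos: [0.4244, -0.0032, 0.2626]
tool_rot: [1.558, 1.231, -0.41]
wrist_force: [-0.8, -0.1, 0.3]
grip_width: 0.0005
```

```bash
python3 - <<'E'
from h import *
plan(W(-.075,-.047,.172),XB,ex)
E
python3 look.py 8
```

```text
shift [ 0.0058  0.0004 -0.0906] rot [ 0.02 -0.61 -0.02] q [-0.95 -0.11  0.66  2.33  0.45  0.68 -1.  ] tcp [ 0.4244 -0.0032  0.2626]
rel -0.08015732443768624 -0.04964732129784427 0.26256285021123077 [-0.78731792 -0.1404053   0.27253837] 6.2167
```

View pics/scene8.png

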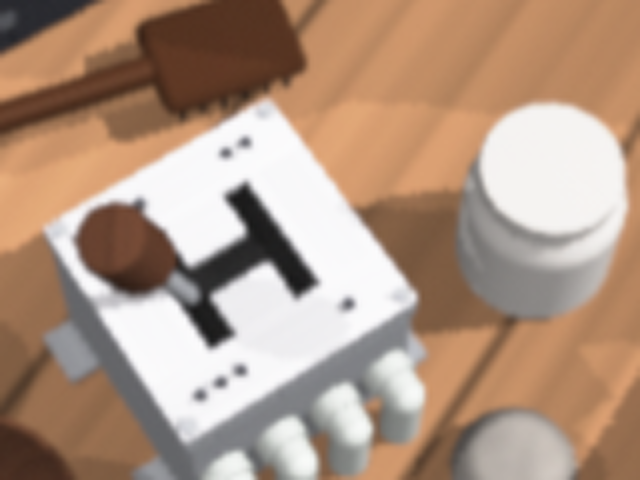

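Run:
```python
from h import *
t=np.radians(8);X=-np.cos(t)*ez+np.sin(t)*ex
plan(W(-.068,-.047,.170),X,ex)
```

```text
shift [ 0.0091 -0.0031 -0.0945] rot [ 4.75 10.62 -0.04] q [-0.95 -0.1   0.66  2.32  0.45  0.68 -1.  ] tcp [ 0.4275 -0.0024  0.2645]
```

Request:
{"method": "carry_out", "body": {
  "commands": [
    [0.002,0,-0.01,2.4,5.3,0,0],
    [0.004,-0.001,-0.02,4.7,10.6,0,0],
    [0.009,-0.003,-0.04,4.7,10.6,0,0],
    [0.009,-0.003,-0.06,4.7,10.6,0,0],
    [0.009,-0.003,-0.08,4.7,10.6,0,0],
    [0.009,-0.003,-0.094,4.7,10.6,0,0],
    [0.009,-0.003,-0.094,4.7,10.6,0,0]
  ]
}}

```text
clock: 6.9
tcp_pos: [0.4358, -0.0058, 0.1679]
tool_rot: [1.525, 1.434, -0.442]
wrist_force: [-0.8, -0.3, 0.9]
grip_width: 0.0004
```

```bash
python3 - <<'E'
from h import *
t=np.radians(8);X=-np.cos(t)*ez+np.sin(t)*ex
plan(W(-.045,-.047,.168),X,ex)
E
python3 look.py 9
```

```text
shift [ 0.022  -0.0086  0.0001] rot [ 0.27 -0.27 -0.07] q [-0.79  0.28  0.75  2.27 -0.23  0.56 -0.28] tcp [ 0.4358 -0.0058  0.1679]
rel -0.06856364974625807 -0.04761748668025804 0.16793511978535433 [-0.80593307 -0.3290083   0.93677095] 6.9
```

View pics/scene9.png

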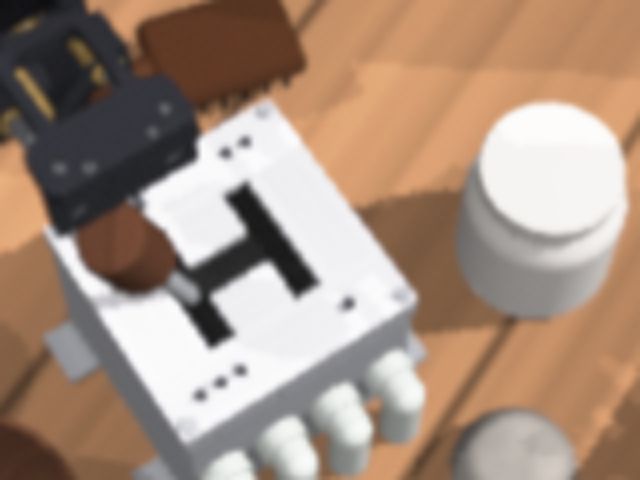

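View pics/top9.png

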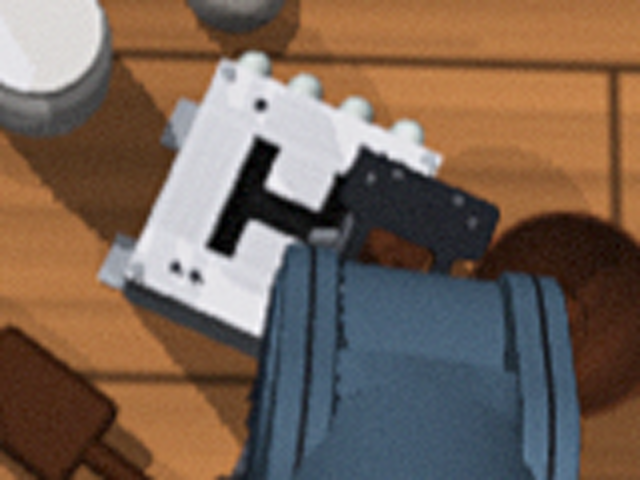

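Request:
{"method": "carry_out", "body": {
  "commands": [
    [0.0055,-0.0023,0,0,0,0,0],
    [0.011,-0.0046,0,0,0,0,0],
    [0.0165,-0.007,-0.001,0,0,0,0],
    [0.021,-0.0088,-0.001,0,0,0,0],
    [0.0255,-0.0107,-0.002,0,0,0,0],
    [0.03,-0.0126,-0.002,0,0,0,0]
  ]
}}

```text
clock: 7.5
tcp_pos: [0.4677, -0.0185, 0.1684]
tool_rot: [1.553, 1.431, -0.415]
wrist_force: [-0.4, 0.7, 1.0]
grip_width: 0.0009
```

Request:
{"method": "carry_out", "body": {
  "commands": [
    [0.0046,-0.0019,0,0,0,0,0],
    [0.0092,-0.0039,-0.001,0,0,0,0],
    [0.0138,-0.0058,-0.001,0,0,0,0]
  ]
}}

```text
clock: 7.75
tcp_pos: [0.4817, -0.0244, 0.1672]
tool_rot: [1.552, 1.431, -0.416]
wrist_force: [-2.0, 0.6, 1.6]
grip_width: 0.0006
```

```bash
python3 look.py 10
```

```text
rel -0.019111747232675915 -0.04700106460282869 0.1672192166352232 [-2.02795385  0.63600624  1.64252358] 7.75
```

View pics/scene10.png

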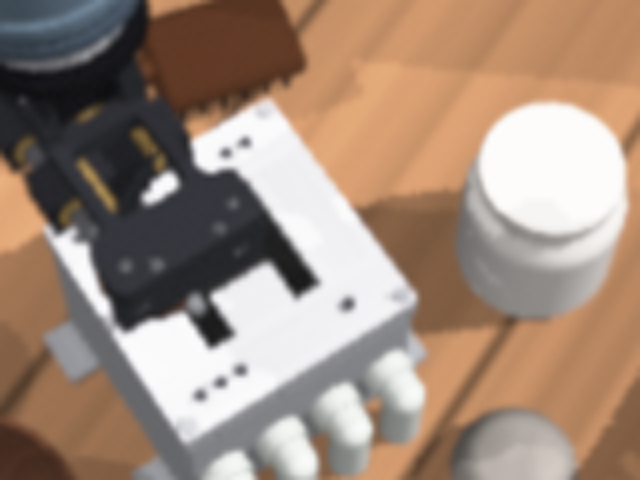

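The stem is moving forward in the right lane with about 2 N of push. I'll continue, easing downward.

Request:
{"method": "carry_out", "body": {
  "commands": [
    [0.0046,-0.0019,-0.001,0,0,0,0],
    [0.0092,-0.0039,-0.003,0,0,0,0],
    [0.0138,-0.0058,-0.005,0,0,0,0],
    [0.0175,-0.0074,-0.006,0,0,0,0]
  ]
}}

```text
clock: 8.18
tcp_pos: [0.5003, -0.0322, 0.1612]
tool_rot: [1.552, 1.43, -0.417]
wrist_force: [-1.3, 0.8, 1.7]
grip_width: 0.0005
```

```bash
python3 look.py 11
```

```text
rel 0.001054078885948467 -0.04694099425960316 0.16119435054437753 [-1.28131976  0.82476082  1.72647392] 8.1833
```

View pics/scene11.png

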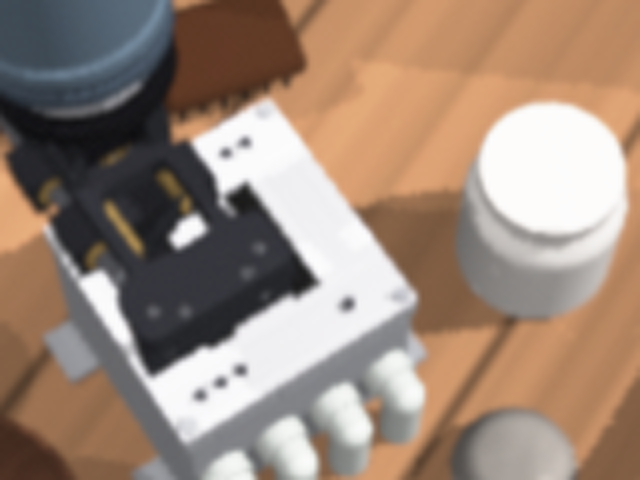

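Now small steps, watching the force for the end stop.

Request:
{"method": "carry_out", "body": {
  "commands": [
    [0.0037,-0.0016,-0.001,0,0,0,0],
    [0.0074,-0.0031,-0.002,0,0,0,0],
    [0.0074,-0.0031,-0.003,0,0,0,0]
  ]
}}

```text
clock: 8.53
tcp_pos: [0.5088, -0.0358, 0.1584]
tool_rot: [1.551, 1.428, -0.418]
wrist_force: [-0.6, 0.6, 2.0]
grip_width: 0.0
```

Request:
{"method": "carry_out", "body": {
  "commands": [
    [0.0028,-0.0012,0,0,0,0,0],
    [0.0028,-0.0012,0,0,0,0,0]
  ]
}}

```text
clock: 8.7
tcp_pos: [0.5118, -0.0371, 0.1582]
tool_rot: [1.549, 1.429, -0.42]
wrist_force: [-1.9, 1.4, -0.5]
grip_width: 0.0005
```

Request:
{"method": "carry_out", "body": {
  "commands": [
    [0.0018,-0.0008,0,0,0,0,0],
    [0.0018,-0.0008,0,0,0,0,0]
  ]
}}

```text
clock: 8.87
tcp_pos: [0.5136, -0.038, 0.1581]
tool_rot: [1.548, 1.429, -0.421]
wrist_force: [-1.6, 1.1, -0.3]
grip_width: 0.0004
```

```bash
python3 look.py 12
```

```text
rel 0.015565010969661685 -0.04711770468392 0.15813663245785795 [-1.60798502  1.09518132 -0.25475807] 8.8667
```

View pics/scene12.png

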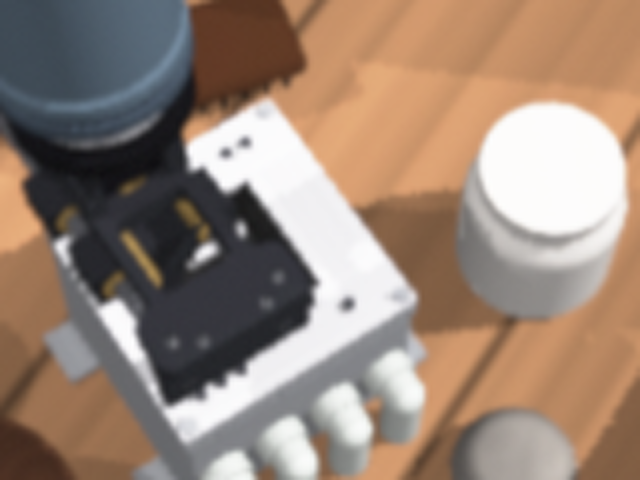

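Request:
{"method": "carry_out", "body": {
  "commands": [
    [0.0018,-0.0008,0,0,0,0,0],
    [0.0018,-0.0008,0,0,0,0,0]
  ]
}}

```text
clock: 9.13
tcp_pos: [0.5153, -0.0387, 0.1581]
tool_rot: [1.548, 1.429, -0.421]
wrist_force: [-1.5, 1.1, -1.0]
grip_width: 0.0006
```

Request:
{"method": "carry_out", "body": {
  "commands": [
    [0.0018,-0.0008,0,0,0,0,0],
    [0.0018,-0.0008,0,0,0,0,0]
  ]
}}

```text
clock: 9.3
tcp_pos: [0.5162, -0.0392, 0.1577]
tool_rot: [1.546, 1.431, -0.423]
wrist_force: [-3.7, 2.6, 0.8]
grip_width: 0.0002
```

Request:
{"method": "carry_out", "body": {
  "commands": [
    [0.0018,-0.0008,0,0,0,0,0],
    [0.0018,-0.0008,0,0,0,0,0]
  ]
}}

```text
clock: 9.47
tcp_pos: [0.5168, -0.0396, 0.1574]
tool_rot: [1.544, 1.434, -0.424]
wrist_force: [-7.3, 3.3, 5.0]
grip_width: 0.0007
```

```bash
python3 look.py 13
```

```text
rel 0.019164265904696456 -0.04734046063324812 0.15740913490136113 [-7.29154053  3.34459575  4.95385897] 9.4667
```

The force rose to about 8 N and the tool stopped advancing, which suggests the end stop. I'll back away and check.

Request:
{"method": "carry_out", "body": {
  "commands": [
    [-0.009,0.0038,0,0,0,0,0],
    [-0.02,0.008,0,0,0,0,0],
    [-0.035,0.0145,0,0,0,0,0],
    [-0.055,0.023,0.005,0,0,0,0],
    [-0.07,0.029,0.015,0,0,0,0],
    [-0.075,0.031,0.045,0,0,0,0],
    [-0.075,0.031,0.08,0,0,0,0],
    [-0.075,0.031,0.115,0,0,0,0],
    [-0.075,0.06,0.13,0,0,0,0]
  ]
}}

```text
clock: 10.32
tcp_pos: [0.4439, 0.0162, 0.2914]
tool_rot: [1.58, 1.429, -0.397]
wrist_force: [1.9, 0.3, 0.2]
grip_width: 0.0005
```

```bash
python3 look.py 14
```

```text
rel -0.06968571487283921 -0.024177554038879823 0.29136500838989826 [1.94145177 0.28469689 0.23992428] 10.3167
```

View pics/scene14.png

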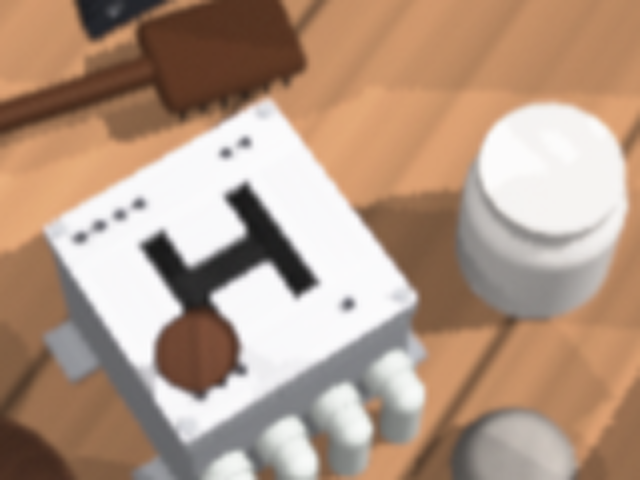

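View pics/top14.png

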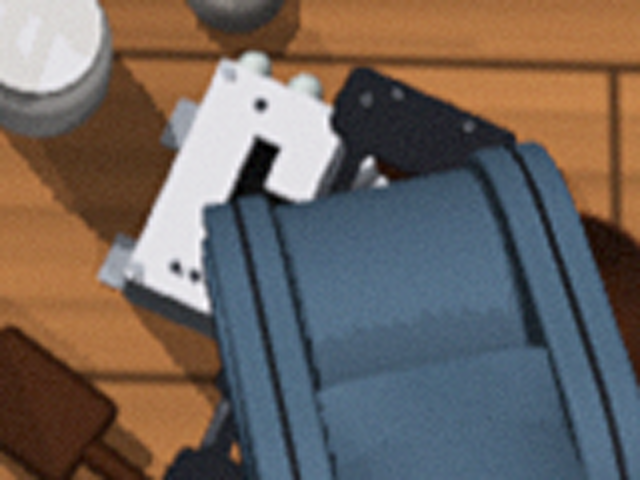

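Run:
```python
from h import *
import numpy as np
C[:2]=[.5193,.0106]  # scene-view's own centre
for sx in(.034,.029,.024,.02):
    u=np.array([sx,-.024,.08]);u/=np.linalg.norm(u)
    for L in(.1775,.1325):
        p=u*L;print(sx,L,((proj("scene",W(p[0],p[1],p[2]+.03))-[250,225]+.4)*4).round(1))
a=cv2.imread("pics/scene14.png");h=cv2.cvtColor(a,cv2.COLOR_BGR2HSV)
m=cv2.inRange(h,(0,90,20),(20,255,190));m[:280]=0;m[:,:130]=0;m[420:]=0;m[:,260:]=0
c=max(cv2.findContours(m,0,2)[0],key=cv2.contourArea);print(cv2.minEnclosingCircle(c),cv2.boundingRect(c))
```

```text
0.034 0.1775 [[216.3 363.5]]
0.034 0.1325 [[221.7 352.8]]
0.029 0.1775 [[203.2 346. ]]
0.029 0.1325 [[212.4 340.4]]
0.024 0.1775 [[189.8 327.8]]
0.024 0.1325 [[202.8 327.5]]
0.02 0.1775 [[178.9 312.9]]
0.02 0.1325 [[195.1 316.9]]
((197.23504638671875, 347.81195068359375), 42.35578155517578) (158, 306, 79, 85)
```

Run:
```python
from h import *
from cell import capture
cv2.imwrite("pics/full15.png",capture("scene")[:,:,::-1])
```

```text
(no output)
```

View pics/full15.png

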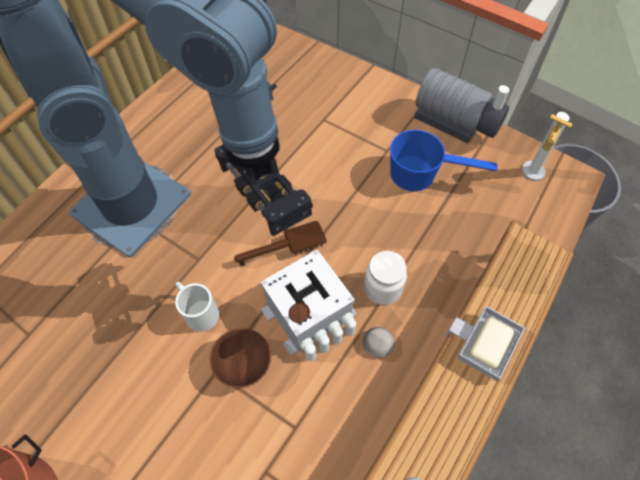

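All the toiletries are where they were, and the knob, at (299,312), is at the three-stud slot. The gripper is clear of everything.

```bash
python3 -c "
from cell import *
print(close_job(), get_obs()['wrist_force'])"
```

```text
the job is handed in; nothing more can be done
the job is handed in; nothing more can be done
```

The lever is home in the third slot, and I handed the job in at about 10.4 s on the robot's clock; no verdict is reported. With closed fingertips I pushed the knob right through the cross channel at about 2–4 N. I then went round behind it and pushed it forward until it stopped, where the force peaked at about 9 N.

**Last checks:**
- **Lever position:** in the scene picture the knob is at row 348. The fully home position predicts row 346, and the 0.29 rad limit predicts about row 328. Column 197 against a predicted 203 puts the knob a few millimetres to one side, which is within measurement error and the lane's play.
- **Sideways lean:** it measured about 0.30 rad before the forward push. Afterwards the camera showed the knob beside the three studs.
- **Bystanders and gripper:** all six toiletries look unmoved in the full scene picture, checked by eye rather than measured. The gripper was clear of everything.

**Disagreements and unchecked items:**
- The two cameras disagreed by about 3–4 mm on where the selector's centre is, so for the last check I used the scene camera's own value. The top camera's view of the knob was blocked by the arm.
- The final wrist-force reading was about 2 N with nothing touching, close to the sensor's drift of about 1 N seen earlier.
- I could not measure knob lift directly.

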